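# Slide a loaded inspection plate out over the viewing mirror and hold it

### The arm

A 7-joint arm with a two-finger parallel gripper is mounted at the origin on a cart in front of the work surface, level with it; the furniture and walls round the work are solid. World frame = base frame: x ahead of the robot, y to its left, z up, the work surface at z = 0. Lengths are in m, angles in degrees, forces in N, time in s.
With the tool pointing down it reaches from about 0.425 to 0.95 m from the base axis. Payload 16.7 kg.
Tool frame: the origin (TCP) lies between the finger pads; the fingertips stand 14 mm ahead of it and the grasp point (between the pads) lies 5 mm behind it; z points along the fingers, y is the line along which they close (so a half turn about z gives the same grasp; the last joint's range is limited). The gripper opens to 94 mm and grips with 3 to 60 N. Pads are 16 mm wide; open, the fingers measure 119 mm over their backs; the gripper's body (75 mm by 177 mm) begins 78 mm behind the grasp point.
Start: joints at [-73.654, 24.414, 4.234, 92.017, -1.954, 63.644, -3.845], TCP at [0.284, 0.612, 0.219] pointing down, gripper open.
Joint ranges: [-163.25, 163.25], [-28.42, 122.38], [-70.27, 78.77], [12.13, 141.07], [-58.53, 238.53], [9.26, 117.41], [-156.51, 156.51]. Speed limits (degrees/s): [108.29, 108.29, 136.94, 136.94, 172.46, 172.46, 172.46].

### API

Orientations are given as a 3x3 rotation matrix whose columns are the frame's x, y, z axes.
In Python, from workcell import sensors, optics, manip gives the robot as it stands.
- The arm moves only by the tool arm_command, never from a script. Its argument "increments" is a list of rows, each a list of 7 numbers: the shift along the tool's x, y, z in mm, then the turn, a rotation vector about the tool's x, y, z in degrees, then the finger opening in mm, from 0 to 94. A call has 1 to 20 rows; each row is the pose to reach, as a shift and turn from the pose commanded when the call began, along the tool's axes at that moment; what a row does not reach only later rows make up. A row lasts 1/12 s, in which the tool goes at most 41.7 mm and 7.16 degrees, less where a joint would pass 70% of its speed; a pose out of reach is approached as far as the arm can. A call with a gripper value outside its range is refused whole. The fingers move at their own pace and stop on an object; "squeeze" is the grip in N (left out, the last holds). Time passes only in rows, so rows that repeat a pose let the fingers close. It gives the time, the measured TCP pose, the force, the opening and the grip force at its end, in the units of the state.
- sensors.sense(): the state, without advancing time (a new reading comes with each control period).
- optics.camera(name): name is "scene" or "side" or "wrist"; returns a dict with "pixels" (420x560x3 uint8, red, green, blue), "fx", "fy", "cx", "cy" (pixels), "cam_to_world" (4x4, takes a point from camera to world coordinates). Camera axes: x right, y up, looking along -z (the intrinsics and any distortion apply to the point x, -y, -z); pixel columns grow to the right and rows downward; lengths in m; the calibration is good to about 2 mm. A picture is of the moment at which its call begins. There is no depth.
- manip.hand_in(): hands the job in; it is judged then, once.
The state is a dict: "clock": time; "q": joint angles; "dq": joint speeds; "tau": joint torques, N m; "tool_pos": TCP position; "ee_rot": TCP orientation; "contact_force": force on the tool from outside, world axes, zero at the start; "wrist_torque": the same for the moment, N m; "gripper_width": finger opening in m; "finger_force": force on a finger pad.
Only numpy, scipy, OpenCV 4.12 (cv2) and the standard library are available. Lean on these libraries where they do the work, as an engineer would, in place of code of your own. Each camera call takes 0.05 s, during which the arm holds its last target. There are 200 camera calls.

### The job

Stand the black filter cube upright in the square seat of the metal plate that lies on the riser and let go of it. Then slide the plate straight out along the riser, without lifting or tipping it, until the black line across it lies right over the riser's edge, so that the cube's end hangs out above the small mirror. The plate is then past its balance point: finish while still holding it level by its bar with the line at the edge, do not let go, and leave everything else where it stands.

Things in the scene. Friction and masses are not known exactly. Their poses are not given: they have to be found in the camera images.
- riser: Fixed low riser, dark deck on two dark cheeks, 130 (x) x 260 (y) mm, deck top 60 mm above the desk; origin at the centre of its underside, z up. Its own -y is outward; its yaw varies within 0.3 rad. A 4 mm thick, 50 mm wide foot strip runs 170 mm out from the middle of its outer end, with a 46 mm mirror tilted 45 degrees, 260 mm outward of the origin, 40 mm high.
- riser_edge (a point): Middle of the riser's outer top edge, 130 mm outward (own -y) of the riser's origin, at deck height (60 mm); axes as the riser's.
- plate: Loose aluminium plate, about 0.5 kg, 110 (x) x 300 (y) x 8 mm, flat on the riser's deck, its outer end 20 to 50 mm over the edge and turned up to 0.06 rad against the riser; origin at the centre of its underside, z up, own -y outward. It slides with ordinary friction, balances near its middle (about 150 mm overhang) and tips if let go with the line at the edge (175 mm overhang).
- plate_mark (a point): Middle of the 3 mm wide black line that runs straight across the plate, at the height of the plate's underside; 25 mm inboard (own +y) of the plate's origin, 175 mm from its outer end. Axes as the plate's.
- plate_seat (a point): Centre of the square seat, on the plate's top face, 105 mm outward (own -y) of the plate's origin: a raised dark frame, 42 x 42 mm inside, 50 x 50 mm outside, 6 mm high, sides parallel to the plate's x and y, round a 24 mm viewing hole through the plate.
- plate_bar (a point): Middle of the top face of the black grip bar fixed on the plate, 115 mm inboard (own +y) of the plate's origin: 60 mm long (plate's x), 16 mm thick (y), 30 mm high above the plate's top face, free plate on both sides. To be pinched from above across its 16 mm.
- cube: Loose black fluorescence filter cube with round windows, 34 x 34 x 35 mm, about 65 g, standing on the desk to the right; origin at the centre of its underside, z up, x and y square to its sides. Stand it upright in the seat, any of the four ways round.
- slide_carton: Bystander: carton of slides, 30 x 80 x 21 mm, lying on the desk right of the cube; origin at the centre of its underside.
- canister: Bystander: white round screw canister with a black lid, 42 mm across, 46 mm high, on the desk near the robot, left; origin at the centre of its underside.

How it is judged:
By the outcome, as a careful person would: the job done as asked, in the order asked, and still so for the second after the job is handed in, while the arm keeps its last pose, push and grip.
It also fails if it takes over 48 s, if anything falls off the work surface, if the arm or the gripper's body presses on something with over 40 N, if the wrist force passes 120 N, or if a joint passes its speed limit or range.

## Working session

There is one attempt and no reset: what is moved stays moved. The work goes in short steps, Python scripts to look and compute and a tool call to move; the robot and the scene stay as the last step left them, time stands still between calls to the robot, and variables do not carry over. Pictures are saved under pics/ and viewed, at most 10 in all, crops included, and the job is handed in when it is done.

Besides the shell and the picture viewer there is one more tool, called after "Call:" by a JSON object that holds its "method" and its "body". arm_command: Moves the arm, as the interface text tells. Its arguments: {"type":"object","properties":{"increments":{"type":"array"},"squeeze":{"type":"number"}},"required":["increments"]}

```bash
mkdir -p pics; cat > h.py <<'E'
import numpy as np, cv2
from workcell import sensors, optics, manip
def snap(name,f):
    c=optics.camera(name); cv2.imwrite('pics/'+f,c['pixels'][:,:,::-1]); return c
def save(c,f):
    np.savez('pics/'+f,**{k:np.array(v) for k,v in c.items() if not isinstance(v,str) and v is not None})
def px2z(c,uv,z):
    T=np.array(c['cam_to_world']); out=[]
    for u,v in np.atleast_2d(uv):
        d=T[:3,:3]@np.array([(u-c['cx'])/c['fx'],-(v-c['cy'])/c['fy'],-1.]); o=T[:3,3]
        out.append(o+d*(z-o[2])/d[2])
    return np.array(out)
def proj(c,P):
    T=np.array(c['cam_to_world']); p=(np.atleast_2d(P)-T[:3,3])@T[:3,:3]
    return np.c_[c['cx']+c['fx']*p[:,0]/-p[:,2], c['cy']+c['fy']*p[:,1]/p[:,2]]
E
python3 - <<'E'
from h import *
for n in ['scene','side']:
    c=snap(n,n+'0.png'); save(c,n+'0'); print(n,[k for k in c],c['fx'],c['cx'],c['cy'],{k:v for k,v in c.items() if 'dist' in k}); print(np.round(c['cam_to_world'],3))
im=np.hstack([cv2.imread('pics/scene0.png')])
s=sensors.sense(); print(np.round(s['ee_rot'],3),s['tool_pos'],s['clock'])
E
```

```text
scene ['pixels', 'fx', 'fy', 'cx', 'cy', 'cam_to_world'] 500.5475912471089 278.4662412805999 201.19345531457466 {}
[[ 0.891  0.227 -0.393 -0.02 ]
 [-0.454  0.465 -0.76  -1.149]
 [ 0.01   0.855  0.518  0.786]
 [ 0.     0.     0.     1.   ]]
side ['pixels', 'fx', 'fy', 'cx', 'cy', 'cam_to_world'] 409.8954904519749 286.09405984397773 213.72852546097056 {}
[[ 0.944  0.14  -0.298  0.174]
 [-0.329  0.449 -0.831 -0.997]
 [ 0.017  0.882  0.47   0.596]
 [ 0.     0.     0.     1.   ]]
[[-0.907  0.421 -0.   ]
 [ 0.421  0.907 -0.001]
 [-0.    -0.001 -1.   ]] [0.28421253 0.61184946 0.21885041] 0.1
```

View pics/scene0.png

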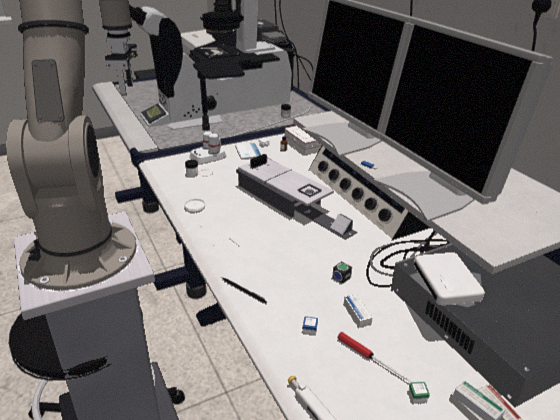

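View pics/side0.png

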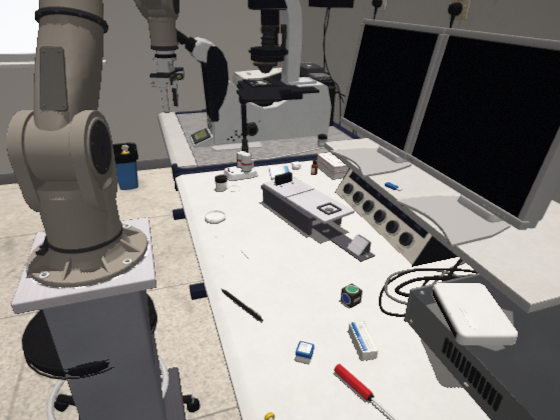

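Both views show the plate on the riser, with the seat at about (309,188), the bar at (258,160), the mirror at (342,222), the cube at (342,271) and the carton at (357,310) in the scene view. I'll enlarge crops of these areas.

```bash
python3 - <<'E'
from h import *
a=cv2.imread('pics/scene0.png')[145:295,225:365]; b=cv2.imread('pics/side0.png')[165:315,250:385]
f=lambda i:cv2.resize(i,None,fx=4 if 0 else 2.85*1.0,fy=2.85,interpolation=cv2.INTER_CUBIC)
a=cv2.resize(a,(400,0) if 0 else (400,429),interpolation=cv2.INTER_CUBIC)
b=cv2.resize(b,(386,429),interpolation=cv2.INTER_CUBIC)
cv2.imwrite('pics/c1.png',np.hstack([a,b]))
for n,ps in [('scene',[(342,283,0),(309,189,.068),(258,158,.098),(357,322,0)]),('side',[(351,305,0),(329,209,.068),(283,177,.098)])]:
    c=dict(np.load('pics/%s0.npz'%n))
    for u,v,z in ps: print(n,px2z(c,[u,v],z).round(3))
E
```

```text
scene [[ 0.541 -0.4    0.   ]]
scene [[ 0.635 -0.074  0.068]]
scene [[0.562 0.117 0.098]]
scene [[ 0.5   -0.523  0.   ]]
side [[ 0.548 -0.387  0.   ]]
side [[ 0.634 -0.073  0.068]]
side [[0.561 0.115 0.098]]
```

View pics/c1.png

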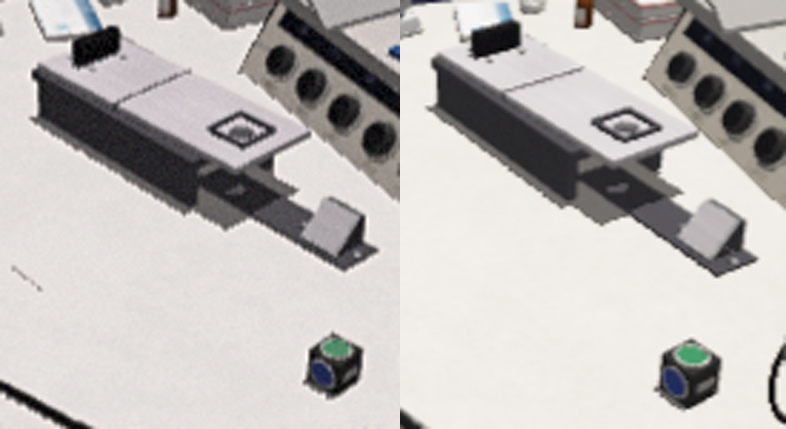

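Call:
{"method": "arm_command", "body": {"increments": [[-430,-365,0,0,0,50,94],[-430,-365,0,0,0,50,94],[-430,-365,0,0,0,50,94],[-430,-365,0,0,0,50,94],[-430,-365,0,0,0,50,94],[-430,-365,0,0,0,50,94],[-430,-365,0,0,0,50,94],[-430,-365,0,0,0,50,94],[-430,-365,0,0,0,50,94],[-430,-365,0,0,0,50,94],[-430,-365,0,0,0,50,94],[-430,-365,0,0,0,50,94],[-430,-365,0,0,0,50,94],[-430,-365,0,0,0,50,94],[-430,-365,0,0,0,50,94]]}}

```text
clock: 1.35
tool_pos: [0.522, 0.0946, 0.2196]
ee_rot: [[-0.254, 0.967, 0.001], [0.967, 0.254, -0.001], [-0.001, 0.0, -1.0]]
contact_force: [-0.4, -1.2, 0.0]
gripper_width: 0.0937
finger_force: 0.0
```

```bash
cat >> h.py <<'E'
def inc(p,yaw=None):
    "tool shift mm to world p, and turn about tool z so that tool y gets azimuth yaw (deg)"
    s=sensors.sense(); R=np.array(s['ee_rot']); a=np.degrees(np.arctan2(R[1,1],R[0,1]))
    print('t',s['clock'],'tcp',np.round(s['tool_pos'],4),'az',round(a,2),'q',np.round(s['q'],0),'tilt',np.round(R[:,2],3))
    print('inc',np.round(R.T@(np.array(p)-s['tool_pos'])*1e3,1),'turn',None if yaw is None else round(-((yaw-a+180)%360-180),2))
E
python3 - <<'E'
from h import *
inc([.555,-.385,.22],-35)
c=dict(np.load('pics/scene0.npz'))
print(px2z(c,[(332.8,278.5),(341.2,284),(351,277.3)],0).round(3))
c=optics.camera('wrist'); save(c,'w0')
s=sensors.sense(); print(s['ee_rot'].T@(np.array(c['cam_to_world'])[:3,3]-s['tool_pos']), (s['ee_rot'].T@np.array(c['cam_to_world'])[:3,:3]).round(2),c['fx'])
cv2.imwrite('pics/w0.png',c['pixels'][:,:,::-1])
E
```

```text
t 1.35 tcp [0.522  0.0946 0.2196] az 14.71 q [-42.  12.  29. 112.  -6.  58.   4.] tilt [ 0.001 -0.001 -1.   ]
inc [-4.722e+02 -8.990e+01  2.000e-01] turn 49.71
[[ 0.531 -0.376  0.   ]
 [ 0.538 -0.402 -0.   ]
 [ 0.573 -0.392 -0.   ]]
[ 0.06940326 -0.0012264  -0.16436412] [[-0.    0.97  0.25]
 [ 1.    0.   -0.  ]
 [-0.    0.25 -0.97]] 325.3755741956057
```

View pics/w0.png

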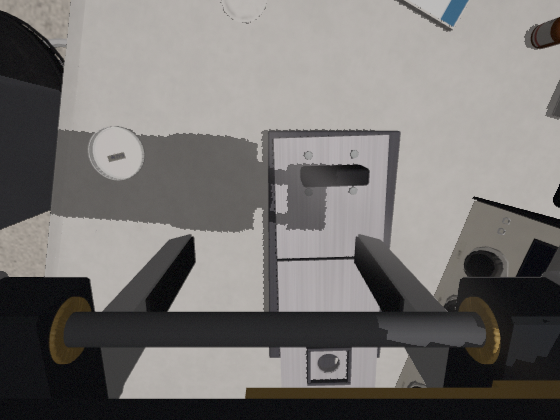

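The wrist view shows the plate nearly aligned with the image: bar top around (335,175), black line along row 258, seat frame corners at (306,348) to (350,384), and the riser's inner edge along row 131. Next, over the cube.

```bash
python3 - <<'E'
from h import *
c=dict(np.load('pics/w0.npz'))
g=lambda uv,z:px2z(c,uv,z)[:,:2].round(4)
print('riser in corners',g([(268,131),(399,131)],.06).tolist())
print('plate in corners',g([(274,139),(391,135)],.068).tolist())
print('line',g([(278,259.5),(353,257.5)],.068).tolist())
print('seat',g([(306,348),(350,348),(350,384),(307,384)],.074).tolist())
print('bar',g([(301,165),(369,165),(369,187),(301,187)],.098).tolist())
E
```

```text
riser in corners [[0.4984, 0.1553], [0.6213, 0.1875]]
plate in corners [[0.5059, 0.1498], [0.6123, 0.1816]]
line [[0.5412, 0.0314], [0.6164, 0.0534]]
seat [[0.5975, -0.0602], [0.6446, -0.0479], [0.6594, -0.0935], [0.6119, -0.1059]]
bar [[0.5341, 0.1355], [0.5919, 0.1507], [0.5982, 0.132], [0.5395, 0.1166]]
```

Call:
{"method": "arm_command", "body": {"increments": [[-440,-90,0,0,0,50,94],[-440,-90,0,0,0,50,94],[-440,-90,0,0,0,50,94],[-440,-90,0,0,0,50,94],[-440,-90,0,0,0,50,94],[-440,-90,0,0,0,50,94],[-440,-90,0,0,0,50,94],[-440,-90,0,0,0,50,94],[-440,-90,0,0,0,50,94],[-440,-90,0,0,0,50,94],[-440,-90,0,0,0,50,94],[-440,-90,0,0,0,50,94],[-440,-90,0,0,0,50,94],[-440,-90,0,0,0,50,94]]}}

```text
clock: 2.57
tool_pos: [0.5485, -0.3468, 0.2189]
ee_rot: [[0.572, 0.821, -0.001], [0.821, -0.572, 0.001], [0.0, -0.001, -1.0]]
contact_force: [0.5, -0.5, -0.6]
gripper_width: 0.0939
finger_force: 0.0
```

```bash
python3 - <<'E'
from h import *
c=snap('wrist','w1.png'); save(c,'w1'); inc([.555,-.385,.22],-35)
print(proj(c,[.555,-.385,.035]))
E
```

```text
t 2.6167 tcp [ 0.5488 -0.3463  0.2191] az -34.8 q [ -5.  27.  44.  97. -21.  64.  10.] tilt [-0.     0.001 -1.   ]
inc [-28.2  27.2  -1. ] turn 0.2
[[300.11927324 214.97589335]]
```

View pics/w1.png

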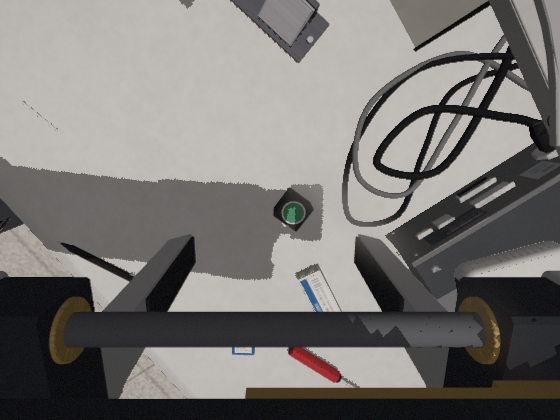

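The cube's top is at about (294,210) and turned roughly 45° in the image. The carton is below it at about (320,290).

```bash
python3 - <<'E'
from h import *
c=dict(np.load('pics/w1.npz')); im=c['pixels'].astype(int)
g=im.sum(2)/3; sat=im.max(2)-im.min(2)
m=((g<60)|(sat>40)).astype(np.uint8); m[:, :]*=1
z=np.zeros_like(m); z[175:240,262:322]=m[175:240,262:322]
n,l,st,ce=cv2.connectedComponentsWithStats(z); k=1+st[1:,4].argmax(); print(st[k],ce[k])
cn=cv2.findContours((l==k).astype(np.uint8),0,1)[0][0]
print(cv2.approxPolyDP(cn,4,True)[:,0].tolist())
b=cv2.boxPoints(cv2.minAreaRect(cn)); w=px2z(c,b,.035); print(b.round(1).tolist(),w.round(4).tolist(),w.mean(0))
for i in range(4): d=w[(i+1)%4]-w[i]; print(np.hypot(*d[:2]),np.degrees(np.arctan2(d[1],d[0])))
r=[''.join('#' if l[y,x]==k else '.' for x in range(266,320)) for y in range(182,238,2)]; print('\n'.join(r))
E
```

```text
[274 188  39  43 545] [291.53944954 206.48807339]
[[288, 188], [275, 205], [274, 216], [296, 230], [312, 208]]
[[269.3999938964844, 212.5], [288.70001220703125, 186.8000030517578], [314.8999938964844, 206.39999389648438], [295.6000061035156, 232.1999969482422]] [[0.5286, -0.3632, 0.035], [0.5625, -0.3514, 0.035], [0.5738, -0.3862, 0.035], [0.5396, -0.3989, 0.035]] [ 0.55113547 -0.37489791  0.035     ]
0.03591264469962942 19.115272289802643
0.036604454367148494 -71.95110005653783
0.03649485679221268 -159.6970126785463
0.03737567847617193 107.19010834266629
......................................................
......................................................
......................................................
......................###.............................
.....................#######..........................
...................###########........................
..................###############.....................
................####################..................
...............#######################................
.............############################..
[... 301 characters left out ...]
#.........................#####.........
........########........................####..........
........########.......................###............
...........######.....................###.............
..............####...................##...............
.................###..............####................
....................####.....#######..................
.......................###########....................
..........................#######.....................
............................###.......................
......................................................
......................................................
......................................................
```

Call:
{"method": "arm_command", "body": {"increments": [[-22,19,90,0,0,37,60],[-22,19,90,0,0,37,60],[-22,19,90,0,0,37,60],[-22,19,90,0,0,37,60],[-22,19,90,0,0,37,60],[-22,19,90,0,0,37,60],[-22,19,90,0,0,37,60],[-22,19,90,0,0,37,60]]}}

```text
clock: 3.28
tool_pos: [0.5518, -0.376, 0.1297]
ee_rot: [[0.949, 0.316, 0.0], [0.316, -0.949, 0.0], [0.0, -0.0, -1.0]]
contact_force: [-0.6, -0.4, 0.3]
gripper_width: 0.0601
finger_force: 0.0
```

```bash
python3 - <<'E'
from h import *
c=snap('wrist','w2.png'); save(c,'w2'); inc([.552,-.376,.02],-72)
print(proj(c,[.552,-.376,.035]))
E
```

```text
t 3.3333 tcp [ 0.5517 -0.3763  0.1298] az -71.64 q [ -4.  37.  49.  99. -33.  58. -15.] tilt [ 0.001  0.    -1.   ]
inc [ 3.000e-01 -1.000e-01  1.098e+02] turn 0.36
[[275.25382146 211.25415989]]
```

View pics/w2.png

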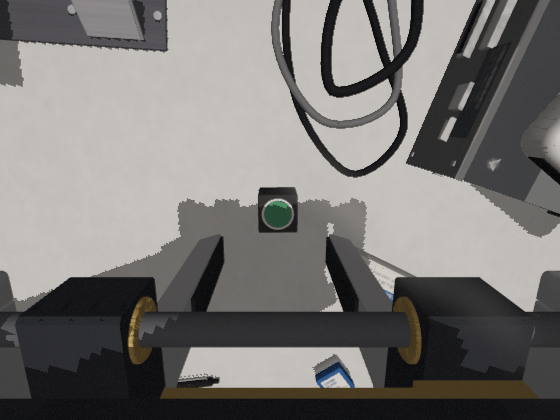

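The cube sits square between the fingers, with its window centre at (278,214). That is about 2.4 mm +y and 2.3 mm −x from the tool centre, and the carton is well clear.

Call:
{"method": "arm_command", "body": {"increments": [[-2.3,2.4,40,0,0,0,60],[-2.3,2.4,75,0,0,0,60],[-2.3,2.4,97,0,0,0,60],[-2.3,2.4,105,0,0,0,60],[-2.3,2.4,105,0,0,0,60],[-2.3,2.4,105,0,0,0,45],[-2.3,2.4,105,0,0,0,36],[-2.3,2.4,105,0,0,0,28],[-2.3,2.4,105,0,0,0,28],[-2.3,2.4,105,0,0,0,28],[-2.3,2.4,105,0,0,0,28],[-2.3,2.4,105,0,0,0,28]], "squeeze": 20}}

```text
clock: 4.33
tool_pos: [0.5503, -0.3803, 0.0255]
ee_rot: [[0.95, 0.311, 0.001], [0.311, -0.95, -0.0], [0.001, 0.001, -1.0]]
contact_force: [-0.9, 1.4, 7.7]
gripper_width: 0.0323
finger_force: 20.0
```

Call:
{"method": "arm_command", "body": {"increments": [[0,0,-15,0,0,0,28],[0,0,-45,0,0,0,28],[0,0,-85,0,0,0,28],[10,-20,-120,0,0,0,28],[30,-47,-138,0,0,2,28],[50,-80,-138,0,0,2,28],[70,-112,-138,0,0,2,28],[90,-144,-138,0,0,2,28],[110,-176,-138,0,0,2,28],[130,-208,-138,0,0,2,28],[148,-236,-138,0,0,2,28],[160,-255,-138,0,0,2,28],[168,-264,-138,0,0,2,28],[168,-264,-138,0,0,2,28],[168,-264,-138,0,0,2,28]]}}

```text
clock: 5.58
tool_pos: [0.6274, -0.0776, 0.1631]
ee_rot: [[0.961, 0.277, 0.0], [0.277, -0.961, -0.001], [0.0, 0.001, -1.0]]
contact_force: [-1.1, -0.8, -1.2]
gripper_width: 0.0329
finger_force: 20.0
```

```bash
python3 - <<'E'
from h import *
c=snap('wrist','w3.png'); save(c,'w3'); inc([.6284,-.0769,.095],-74.5)
print(proj(c,[[.6284,-.0769,.074]]), sensors.sense()['gripper_width'])
E
```

```text
t 5.6333 tcp [ 0.6271 -0.0786  0.1631] az -73.99 q [-37.  33.  54. 103. -31.  60. -45.] tilt [ 0.    -0.001 -1.   ]
inc [ 1.7 -1.3 68.1] turn 0.51
[[274.49604259 211.83243361]] 0.032821399839038895
```

View pics/w3.png

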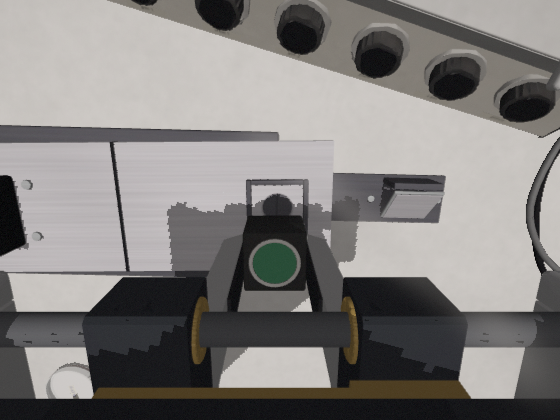

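The seat frame spans columns 246–308 with its upper edge at row 180, partly hidden by the cube. The line runs from (112,142) to (127,271), and the plate's outer end is at column 333.

```bash
python3 - <<'E'
from h import *
c=dict(np.load('pics/w3.npz')); g=lambda uv,z:px2z(c,uv,z)[:,:2]
im=c['pixels'].astype(int).sum(2)/3
# line end points by dark columns
for y in (146,180,220,265): 
    r=im[y,95:145]; w=np.clip(np.median(r)-20-r,0,None); print(y,(95+(w*np.arange(50)).sum()/max(w.sum(),1)).round(2))
for y in (150,185): print('end',y,im[y,322:345].astype(int))
print('frame row 200',im[190,238:262].astype(int),im[190,295:318].astype(int)); print('frame col 300/277',im[170:192,262].astype(int))
print('plate top edge',im[130:150,230].astype(int), 'bot',im[262:280,60].astype(int), 'bot165',im[262:280,150].astype(int))
L=g([(112,142),(127,271)],.068); d=L[1]-L[0]; print('line',L,np.hypot(*d),np.degrees(np.arctan2(*-d[::-1])))
F=g([(246,180),(308,180)],.074); print('frame top',F,np.hypot(*(F[1]-F[0])),np.degrees(np.arctan2(*(F[1]-F[0])[::-1])))
print('outer corner',g([(333,140)],.068))
E
```

```text
146 111.35
180 116.03
220 121.02
265 126.72
end 150 [191 191 192 191 190 190 191 190 190 191 191 192 200 201 200 200 200 200
 200 200 200 200 200]
end 185 [184 185 184 185 184 185 184 184 185 183 162 110 108 111 109 109 107 106
 106 105 104 102 103]
frame row 200 [190 190 190 190 190 188 189 183 103  87  86  89  74 103 188 189 189 188
 188 188 187 188 188 188] [187 187 187 187 187 187 187 179  97  99 105 105 107 128 185 185 185 184
 184 184 185 184 184]
frame col 300/277 [188 187 187 188 185 187 189 188 183 118  60  93  92  86  93 160 187 190
 189 188 188 189]
plate top edge [166  69  88  93  96  94  96  96  98  97 101 135 187 189 191 190 189 191
 189 190] bot [185 185 187 184 186 188 184 185 184 162  81  99 172 198 198 198 198 198] bot165 [180 183 184 184 186 186 186 187 182  86  85  85  84 101 164  72  21  22]
line [[0.64601237 0.06061344]
 [0.54033945 0.03071459]] 0.1098212510513698 15.798204824570394
frame top [[ 0.6471374  -0.0481462 ]
 [ 0.6606646  -0.09503994]] 0.048805820111953876 -73.90900720687738
outer corner [[ 0.69542772 -0.10516387]]
```

```bash
python3 - <<'E'
from h import *
c=dict(np.load('pics/w3.npz')); im=c['pixels'].astype(int)
gr=(im[:,:,1]-im[:,:,0]>25).astype(np.uint8); gr[:230]=0; gr[295:]=0; gr[:,:230]=0; gr[:,320:]=0
(u,v),r=cv2.minEnclosingCircle(cv2.findNonZero(gr)); print(u,v,r)
p=px2z(c,[u,v],.1726)[0]; print('cube',p)
s=sensors.sense(); R=s['ee_rot']; print('cube-tcp in tool',(R.T@(p-s['tool_pos'])*1e3).round(1))
t=np.array([.6294,-.079,p[2]]); print('needed shift tool',(R.T@(t-p)*1e3).round(1))
E
```

```text
274.0952453613281 262.5 21.383708953857422
cube [ 0.62831537 -0.0766912   0.1726    ]
cube-tcp in tool [ 1.7 -1.5 -9.5]
needed shift tool [0.4 2.5 0. ]
```

Call:
{"method": "arm_command", "body": {"increments": [[1,1.7,20,0,0,0,28],[1,1.7,40,0,0,0,28],[1,1.7,52,0,0,0,28],[1,1.7,58,0,0,0,28],[1,1.7,61,0,0,0,28],[1,1.7,63,0,0,0,28],[1,1.7,65,0,0,0,28],[1,1.7,67,0,0,0,28],[1,1.7,67,0,0,0,28]]}}

```text
clock: 6.38
tool_pos: [0.629, -0.0784, 0.0956]
ee_rot: [[0.961, 0.277, 0.0], [0.277, -0.961, 0.0], [0.0, 0.0, -1.0]]
contact_force: [0.8, 0.1, -0.5]
gripper_width: 0.0329
finger_force: 20.0
```

```bash
python3 - <<'E'
from h import *
c=snap('side','s4.png'); a=c['pixels'][150:270,260:390,::-1]; cv2.imwrite('pics/s4.png',cv2.resize(a,None,fx=5,fy=5,interpolation=cv2.INTER_CUBIC))
inc([.6294,-.079,.0935],-74.1); print(sensors.sense()['contact_force'])
E
```

```text
t 6.4333 tcp [ 0.629  -0.0784  0.0957] az -73.91 q [-34.  38.  49. 105. -35.  54. -42.] tilt [ 0.  0. -1.]
inc [0.2 0.7 2.2] turn 0.19
[-0.20587141  0.74839138  0.37064205]
```

View pics/s4.png

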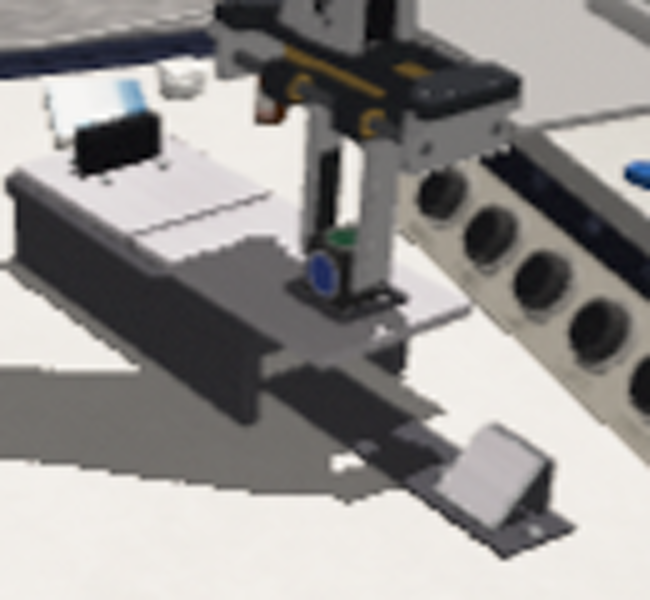

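The cube's foot is inside the frame with no contact force. I'll lower the last 2 mm, release and rise.

Call:
{"method": "arm_command", "body": {"increments": [[0,0,1,0,0,0,28],[0,0,2,0,0,0,28],[0,0,2,0,0,0,28],[0,0,2,0,0,0,36],[0,0,2,0,0,0,44],[0,0,2,0,0,0,50],[0,0,2,0,0,0,50],[0,0,-10,0,0,0,50],[0,0,-40,0,0,0,50],[0,0,-75,0,0,0,50],[0,-40,-85,0,0,0,50],[0,-80,-85,0,0,0,50],[0,-110,-85,0,0,0,50],[0,-130,-85,0,0,0,50],[0,-130,-85,0,0,0,50]]}}

```text
clock: 7.68
tool_pos: [0.5921, 0.0514, 0.1809]
ee_rot: [[0.959, 0.282, -0.001], [0.282, -0.959, 0.002], [-0.0, -0.002, -1.0]]
contact_force: [0.3, 0.6, -0.3]
gripper_width: 0.0499
finger_force: 0.0
```

```bash
python3 - <<'E'
from h import *
c=snap('wrist','w5.png'); save(c,'w5'); inc([.568,.134,.098],-74.1)
print(proj(c,[[.568,.134,.098]]))
E
```

```text
t 7.7333 tcp [0.5926 0.049  0.1811] az -73.7 q [-53.  29.  57. 107. -28.  59. -58.] tilt [ 0.     0.001 -1.   ]
inc [  0.2 -88.4  83.2] turn 0.4
[[166.41015598 214.99431577]]
```

View pics/w5.png

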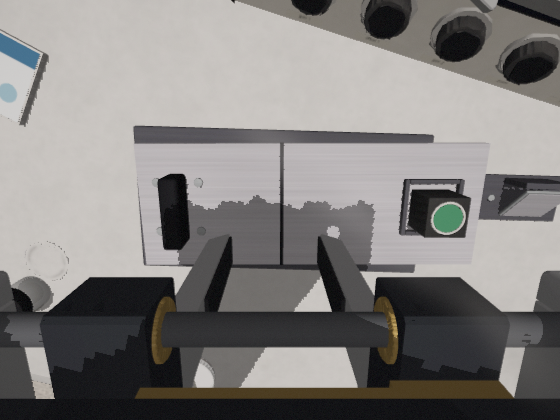

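The cube stands in the frame around (447,215). The bar is at (163–187, 175–248), the line at column 281, and the riser's outer edge runs from about (433,136) to (414,270).

```bash
python3 - <<'E'
from h import *
c=dict(np.load('pics/w5.npz')); G=c['pixels'].astype(int).sum(2)//3
print('riser top end r138',G[138,425:442],'low r268',G[268,405:422])
print('col150',G[120:148,150],'col420',G[125:148,420],'col 400 low',G[258:275,400])
g=lambda u,v,z:px2z(c,[u,v],z)[0,:2]
az=lambda a,b:np.degrees(np.arctan2(*(b-a)[::-1]))
A,B=g(136,127,.06),g(433,135,.06); C=g(414.5,271,.06); print('riser far side',A,B,np.hypot(*(B-A)),az(A,B),'edge',C,np.hypot(*(B-C)),az(C,B))
print('edge mid',(B+C)/2)
l1,l2=g(281,143,.068),g(281.5,265,.068); print('line',l1,l2,az(l2,l1),(l1+l2)/2,np.hypot(*(l1-l2)))
p1,p2=g(138,143.5,.068),g(487,143.5,.068); print('plate side',p1,p2,np.hypot(*(p1-p2)),az(p1,p2))
b=[g(u,v,.098) for u,v in((163,176),(184,175),(188,246),(163,249))]; print('bar',np.array(b).round(4).tolist(),np.mean(b,0))
E
```

```text
riser top end r138 [ 83  84  83  82  83  85  84  83 111 195 195 195 195 195 195 196 195] low r268 [ 92  90  92  92  92  90  92  92  95 132 193 193 192 193 192 192 192]
col150 [197 197 197 195 195 190  54  78  86  86  88  86  89  88  90  88  86  86
  84  82  84  84  89 128 179 182 182 182] col420 [197 197 197 196 197 197 198 198 193  88  78  79  83  81  83  86  87  95
 147 179 182 183 181] col 400 low [177 178 181 178 180 176 136  93  93  91  93  91  89  90 125 194 193]
riser far side [0.62315394 0.1843502 ] [ 0.68832353 -0.06083185] 0.25369531451855615 -75.1149082879971 edge [ 0.56631763 -0.09427603] 0.12650673515416 15.329334711099762
edge mid [ 0.62732058 -0.07755394]
line [0.64559237 0.0622187 ] [0.53984553 0.03006386] 16.913142915911614 [0.59271895 0.04614128] 0.1105275057168148
plate side [0.61135397 0.1771367 ] [ 0.69381599 -0.10315311] 0.292168383875033 -73.6059744280506
bar [[0.5978, 0.1428], [0.6031, 0.1275], [0.5473, 0.1119], [0.539, 0.1308]] [0.57179793 0.1282752 ]
```

Call:
{"method": "arm_command", "body": {"increments": [[0,-35,0,0,0,0,50],[0,-65,0,0,0,0,50],[0,-82,10,0,0,0,50],[0,-87,35,0,0,0,50],[0,-87,60,0,0,0,50],[0,-87,60,0,0,0,50],[0,-87,60,0,0,0,50]]}}

```text
clock: 8.32
tool_pos: [0.5686, 0.1285, 0.1202]
ee_rot: [[0.961, 0.275, -0.001], [0.275, -0.961, -0.002], [-0.002, 0.001, -1.0]]
contact_force: [0.0, -0.5, 0.9]
gripper_width: 0.0497
finger_force: 0.0
```

```bash
python3 - <<'E'
from h import *
c=snap('wrist','w6.png'); save(c,'w6'); inc([.568,.1325,.088],-73.8)
print(proj(c,[[.568,.1325,.098]]))
G=c['pixels'].astype(int).sum(2)//3
m=np.zeros_like(G,np.uint8); m[150:290,245:320]=G[150:290,245:320]<45
n,l,st,ce=cv2.connectedComponentsWithStats(m); k=1+st[1:,4].argmax(); print(st[k],ce[k]); print(cv2.minAreaRect(cv2.findNonZero((l==k).astype(np.uint8))))
cn=cv2.findContours((l==k).astype(np.uint8),0,1)[0][0]; print(cv2.approxPolyDP(cn,3,True)[:,0].tolist())
E
```

```text
t 8.3667 tcp [0.5693 0.1286 0.1212] az -74.02 q [-59.  32.  54. 111. -33.  53. -63.] tilt [ 0.    -0.001 -1.   ]
inc [-0.2 -4.2 33.2] turn -0.22
[[268.59560671 241.6920723 ]]
[ 256  186   26   99 2452] [268.61704731 235.21818923]
((268.5, 234.99996948242188), (24.999996185302734, 97.99998474121094), 0.0)
[[262, 186], [256, 195], [257, 279], [261, 284], [277, 284], [281, 280], [278, 187]]
```

Call:
{"method": "arm_command", "body": {"increments": [[0,-4.2,10,0,0,0,50],[0,-4.2,22,0,0,0,50],[0,-4.2,30,0,0,0,50],[0,-4.2,33,0,0,0,50],[0,-4.2,33,0,0,0,40],[0,-4.2,33,0,0,0,28],[0,-4.2,33,0,0,0,18],[0,-4.2,33,0,0,0,8],[0,-4.2,33,0,0,0,8],[0,-4.2,33,0,0,0,8],[0,-4.2,33,0,0,0,8],[0,-4.2,33,0,0,0,8]], "squeeze": 50}}

```text
clock: 9.37
tool_pos: [0.5679, 0.1338, 0.0878]
ee_rot: [[0.961, 0.277, 0.001], [0.277, -0.961, -0.0], [0.0, 0.0, -1.0]]
contact_force: [0.6, -3.0, 4.4]
gripper_width: 0.0158
finger_force: 50.0
```

```bash
python3 - <<'E'
from h import *
inc([.568,.1325,.088],-75); s=sensors.sense(); print(s['contact_force'],s['wrist_torque'],s['gripper_width'],s['finger_force'])
R=s['ee_rot']; print((R.T@np.array([.259,-.966,0])*125).round(1), R.round(4))
E
```

```text
t 9.3667 tcp [0.5679 0.1338 0.0878] az -73.92 q [-57.  34.  51. 113. -35.  50. -61.] tilt [ 0.001 -0.    -1.   ]
inc [-0.2  1.3 -0.2] turn 1.08
[ 0.63045974 -2.9931082   4.43698065] [-0.75089034  0.03950034  0.18659134] 0.015766389105422142 50.001633167266846
[ -2.3 125.    0. ] [[ 9.609e-01  2.769e-01  6.000e-04]
 [ 2.769e-01 -9.609e-01 -2.000e-04]
 [ 5.000e-04  4.000e-04 -1.000e+00]]
```

Call:
{"method": "arm_command", "body": {"increments": [[0,1,0,0,0,0,8],[0,4,0,0,0,0.1,8],[0,9,0,0,0,0.1,8],[-0.3,15,0,0,0,0.2,8],[-0.4,21,0,0,0,0.2,8],[-0.5,28,0,0,0,0.3,8],[-0.6,35,0,0,0,0.4,8],[-0.8,42,0,0,0,0.4,8],[-0.9,49,0,0,0,0.5,8],[-1.0,56,0,0,0,0.6,8],[-1.2,63,0,0,0,0.7,8],[-1.3,70,0,0,0,0.7,8],[-1.4,77,0,0,0,0.8,8],[-1.6,84,0,0,0,0.9,8],[-1.7,91,0,0,0,1.0,8],[-1.8,97,0,0,0,1.0,8],[-1.9,103,0,0,0,1.1,8],[-2.0,108,0,0,0,1.1,8],[-2.1,111,0,0,0,1.1,8],[-2.1,112,0,0,0,1.1,8]]}}

```text
clock: 11.03
tool_pos: [0.5968, 0.0275, 0.0878]
ee_rot: [[0.966, 0.259, -0.0], [0.259, -0.966, 0.003], [0.0, -0.003, -1.0]]
contact_force: [-3.9, 11.3, 11.7]
gripper_width: 0.0156
finger_force: 50.0
```

```bash
python3 - <<'E'
from h import *
c=snap('wrist','w7.png'); save(c,'w7')
d=snap('scene','sc7.png'); save(d,'sc7'); e=snap('side','sd7.png'); save(e,'sd7')
inc([.568,.1325,.088],-75); s=sensors.sense(); print(s['contact_force'],s['wrist_torque'],s['gripper_width'],s['finger_force'])
a=c['pixels'][100:300,200:480,::-1]; b=e['pixels'][150:270,260:390,::-1]
a=cv2.resize(a,(420,300),interpolation=cv2.INTER_CUBIC); b=cv2.resize(b,(325,300),interpolation=cv2.INTER_CUBIC)
k=d['pixels'][130:250,225:365,::-1]; k=cv2.resize(k,(350,300),interpolation=cv2.INTER_CUBIC)
z=np.zeros((600,750,3),np.uint8); z[:300,:420]=a; z[:300,420:745]=b; z[300:,:350]=k; cv2.imwrite('pics/m7.png',z)
E
```

```text
t 11.1833 tcp [0.5968 0.0275 0.0877] az -74.95 q [-45.  35.  50. 111. -35.  51. -52.] tilt [-0.     0.002 -1.   ]
inc [  -0.6 -108.9   -0. ] turn 0.05
[-2.1022119   7.15135807  8.06057729] [1.2861248  0.52651325 0.01780296] 0.015448591131052972 50.00628054141998
```

View pics/m7.png

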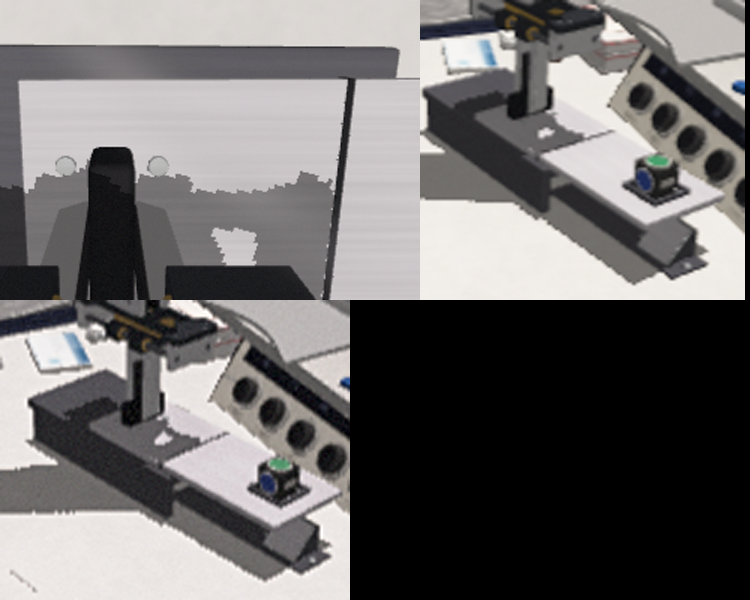

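The cube stayed seated and the plate is level. The line's upper end is at about (435,153) in the wrist view, still short of the riser corner at about (465,132).

```bash
python3 - <<'E'
from h import *
c=dict(np.load('pics/w7.npz')); G=c['pixels'].astype(int).sum(2)//3
for y in (136,142,148): print(y,'riser end',G[y,455:475])
print('col455',G[125:156,455])
L=[]
for y in (158,180,210):
    r=G[y,415:445].astype(float); w=np.clip(np.median(r)-25-r,0,None); u=415+(w*np.arange(30)).sum()/w.sum(); L.append((u,y))
print(L)
P=px2z(c,L,.068)[:,:2]; d=P[0]-P[-1]; print('line yaw',np.degrees(np.arctan2(d[1],d[0])))
a=np.radians(15); o=np.array([np.sin(a),-np.cos(a)]); x=np.array([np.cos(a),np.sin(a)])
print('line out coord',P@o,'lat',P@x)
for v in (134,142,148):
    B=px2z(c,[465.3,v],.06)[0,:2]; print('edge out',v,B@o,B@x)
A=px2z(c,[(200,130.5),(455,132)],.06)[:,:2]; d=A[1]-A[0]; print('riser side az',np.degrees(np.arctan2(d[1],d[0])))
# plate inner end
print('plate inner end r160',G[160,205:222], 'side rows',G[145:160,300],G[145:160,480])
E
```

```text
136 riser end [ 95  93  95  93  95  95  95  94  95  92 103 171 212 213 213 214 213 214
 214 214]
142 riser end [ 99 100  97  99  99 100  98 100  99  98 149 213 213 214 214 214 214 214
 214 215]
148 riser end [ 95  95  95  94  96  94  94  94  93 145 213 214 214 215 215 214 215 215
 215 215]
col455 [214 214 214 214 214 208  94  80  86  90  95  95  93  94  95  97  97  99
  99  98  95  95  95  95  94  96  96 120 186 202 200]
[(np.float64(433.39673913043475), 158), (np.float64(430.7848664688427), 180), (np.float64(427.31115879828326), 210)]
line yaw 15.201364737436597
line out coord [0.21657413 0.21659681 0.2166803 ] lat [0.63514201 0.62265559 0.60493299]
edge out 134 0.23708778885234028 0.6480649066558541
edge out 142 0.23774399971133053 0.6435449395704957
edge out 148 0.23824131062953152 0.6401194720539768
riser side az -75.29720876588334
plate inner end r160 [ 95  96  96  96  95  96 101 144 204 204 204 204 204 204 204 205 204] side rows [109 109 109 110 113 113 114 126 170 200 201 201 199 199 200] [215 215 216 216 216 216 210 126 204 202 200 202 203 203 201]
```

Call:
{"method": "arm_command", "body": {"increments": [[0,1,0,0,0,0,8],[0,4,0,0,0,0,8],[0,8,0,0,0,0,8],[0,12,0,0,0,0,8],[0,16,0,0,0,0,8],[0,19,0,0,0,0,8],[0,20.5,0,0,0,0,8],[0,20.5,0,0,0,0,8],[0,20.5,0,0,0,0,8],[0,20.5,0,0,0,0,8]]}}

```text
clock: 12.02
tool_pos: [0.6022, 0.008, 0.0878]
ee_rot: [[0.966, 0.26, 0.0], [0.26, -0.966, 0.002], [0.001, -0.002, -1.0]]
contact_force: [-1.0, 7.0, 9.6]
gripper_width: 0.0155
finger_force: 50.0
```

```bash
python3 - <<'E'
from h import *
c=snap('wrist','w8.png'); save(c,'w8'); e=snap('side','sd8.png'); save(e,'sd8')
inc([.5968,.0275,.088],-75); s=sensors.sense(); print(s['contact_force'],s['wrist_torque'],s['gripper_width'])
G=c['pixels'].astype(int).sum(2)//3
ys=np.array([136,140,144,148]); us=[]
for y in ys: r=G[y,440:480]; i=np.argmax(r>155); us.append(440+i-1+(155-r[i-1])/(r[i]-r[i-1]))
print('edge px',np.round(us,2)); B=px2z(c,np.c_[us,ys],.06)[:,:2]
L=[]
for y in (158,180,200):
    r=G[y,405:460].astype(float); w=np.clip(np.median(r)-25-r,0,None); L.append((405+(w*np.arange(55)).sum()/w.sum(),y))
P=px2z(c,L,.068)[:,:2]; print(L)
a=np.radians(15); o=np.array([np.sin(a),-np.cos(a)]); print('edge',B@o,'line',P@o)
a=cv2.resize(c['pixels'][110:250,330:510,::-1],(720,560) if 0 else (386,300),interpolation=cv2.INTER_CUBIC)
b=cv2.resize(e['pixels'][165:265,270:390,::-1],(360,300),interpolation=cv2.INTER_CUBIC); cv2.imwrite('pics/m8.png',np.hstack([a,b]))
E
```

```text
t 12.1167 tcp [0.6022 0.0079 0.0878] az -74.94 q [-43.  36.  50. 110. -35.  51. -50.] tilt [ 0.     0.002 -1.   ]
inc [ -0.1 -20.3  -0.2] turn 0.06
[-0.63464315  7.22400561  8.91999623] [1.44798482 0.42897688 0.04760608] 0.015927532525623424
edge px [  -inf 410.   419.67 380.  ]
[(np.float64(433.3281471004243), 158), (np.float64(430.78688524590166), 180), (np.float64(428.4520958083832), 200)]
edge [       nan 0.22601503 0.2318497  0.20905374] line [0.23688207 0.23694738 0.23699448]<stdin>:6: RuntimeWarning: divide by zero encountered in scalar divide
h.py:11: RuntimeWarning: invalid value encountered in divide
  out.append(o+d*(z-o[2])/d[2])
```

View pics/m8.png

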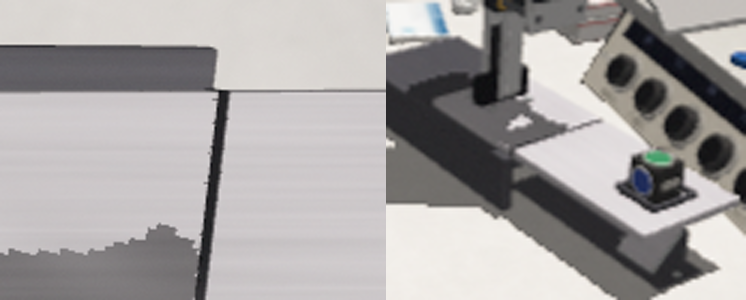

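The cube is still seated. The line's end and the riser corner are now nearly together, so I'll work out the remainder with the height difference included.

```bash
python3 - <<'E'
from h import *
c=dict(np.load('pics/w8.npz')); G=c['pixels'].astype(int).sum(2)//3
ys=np.array([136,140,144,147]); us=[]
for y in ys: r=G[y,415:445]; i=np.argmax(r>155); us.append(415.5+i-1+(155-r[i-1])/(r[i]-r[i-1]))
print(us); B=px2z(c,np.c_[us,ys],.06)[:,:2]
P=px2z(c,[(433.83,158.5),(431.3,180.5),(428.95,200.5)],.068)[:,:2]
for d in (14.7,15,15.3):
    a=np.radians(d); o=np.array([np.sin(a),-np.cos(a)]); print(d,'edge',(B@o).round(4),'line',(P@o).round(4))
# side/scene check: residual of near end of line vs near riser corner with current estimates
e=dict(np.load('pics/sd8.npz')); print(proj(e,[[*P[0],.068]]))
E
```

```text
[np.float64(431.25), np.float64(430.8058823529412), np.float64(430.2313432835821), np.float64(430.0243902439024)]
14.7 edge [0.2346 0.2346 0.2346 0.2347] line [0.2339 0.234  0.2341]
15 edge [0.238  0.238  0.238  0.2381] line [0.2372 0.2373 0.2373]
15.3 edge [0.2414 0.2414 0.2413 0.2414] line [0.2405 0.2405 0.2405]
[[340.94390768 205.7511919 ]]
```

Call:
{"method": "arm_command", "body": {"increments": [[0,0.4,0,0,0,0,8],[0,0.9,0,0,0,0,8],[0,0.9,0,0,0,0,8],[0,0.9,0,0,0,0,8],[0,0.9,0,0,0,0,8],[0,0.9,0,0,0,0,8]]}}

```text
clock: 12.62
tool_pos: [0.6022, 0.0079, 0.0878]
ee_rot: [[0.966, 0.26, -0.0], [0.26, -0.966, 0.003], [0.0, -0.003, -1.0]]
contact_force: [-3.2, 11.9, 10.7]
gripper_width: 0.0154
finger_force: 50.0
```

```bash
python3 - <<'E'
from h import *
c=optics.camera('wrist'); G=c['pixels'].astype(int).sum(2)//3
ys=np.array([136,140,144,147]); us=[]
for y in ys: r=G[y,410:445]; i=np.argmax(r>155); us.append(410.5+i-1+(155-r[i-1])/(r[i]-r[i-1]))
B=px2z(c,np.c_[us,ys],.06)[:,:2]; L=[]
for y in (158,180,200):
    r=G[y,405:460].astype(float); w=np.clip(np.median(r)-25-r,0,None); L.append((405.5+(w*np.arange(55)).sum()/w.sum(),y+.5))
P=px2z(c,L,.068)[:,:2]; a=np.radians(15); o=np.array([np.sin(a),-np.cos(a)]); print(us,L,'edge',B@o,'line',P@o)
inc([.6022,.0079,.0878],-75); s=sensors.sense(); print(s['contact_force'],s['wrist_torque'],s['dq'].round(3) if hasattr(s['dq'],'round') else s['dq'])
E
```

```text
[np.float64(431.6060606060606), np.float64(430.8181818181818), np.float64(430.5769230769231), np.float64(430.0189873417722)] [(np.float64(434.0592011412268), 158.5), (np.float64(431.3399390243902), 180.5), (np.float64(429.0592485549133), 200.5)] edge [0.23814595 0.23796422 0.23809753 0.23797952] line [0.23726885 0.23724926 0.23734158]
t 12.6667 tcp [0.6022 0.0079 0.0878] az -74.91 q [-43.  36.  50. 110. -35.  51. -50.] tilt [-0.     0.003 -1.   ]
inc [-0. -0. -0.] turn 0.09
[-3.56872375 10.50278762 11.04781981] [ 2.34909066  0.98888827 -0.03254108] [ 0.03  -0.05   0.04   0.024 -0.024 -0.139 -0.067]
```

Call:
{"method": "arm_command", "body": {"increments": [[0,0.4,0,0,0,0,8],[0,0.8,0,0,0,0,8],[0,0.8,0,0,0,0,8],[0,0.8,0,0,0,0,8],[0,0.8,0,0,0,0,8]]}}

```text
clock: 13.08
tool_pos: [0.6025, 0.007, 0.0878]
ee_rot: [[0.966, 0.26, -0.0], [0.26, -0.966, 0.003], [0.001, -0.003, -1.0]]
contact_force: [-2.2, 10.9, 11.1]
gripper_width: 0.0158
finger_force: 50.0
```

```bash
python3 - <<'E'
from h import *
inc([.6025,.007,.0878],-75); print(manip.hand_in())
E
```

```text
t 13.0833 tcp [0.6025 0.007  0.0878] az -74.91 q [-43.  36.  50. 110. -35.  51. -50.] tilt [-0.     0.003 -1.   ]
inc [-0.  0. -0.] turn 0.09
the job is handed in; nothing more can be done
None
```

Handed in at 13.1 s: the cube stands in the seat and the gripper still holds the plate by its bar, level to about 0.2°. The line was about 0.8 mm short of the riser's edge at the last measurement and the arm then moved it 0.9 mm further, which I did not re-measure; I also viewed 11 pictures, one over the limit of 10.

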